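# Show a clock movement to the inspection camera

## Robot

A 6-joint arm with a two-finger parallel gripper is mounted at the origin on the work surface. World frame = base frame: x ahead of the robot, y to its left, z up, the work surface at z = 0. Lengths are in m, angles in degrees, forces in N, time in s.
With the tool pointing down it reaches from about 0.3 to 0.875 m from the base axis. Payload 6.4 kg.
Tool frame: the origin (TCP) lies on the centre line of the jaws, within the pads' length; the fingertips stand 11 mm ahead of it and the grasp point (between the pads) lies 8 mm behind it; z points along the fingers, y is the line along which they close (so a half turn about z gives the same grasp; the last joint's range is limited). The gripper opens to 85 mm and grips with 20 to 120 N. Pads are 22 mm wide; open, the fingers measure 114 mm over their backs; the gripper's body (76 mm by 85 mm) begins 54 mm behind the grasp point. The pads swing forward as they close: fully open they stand 13 mm farther back than shut.
Start: joints at [-77.768, 10.359, 92.074, -0, 77.567, -11.82], TCP at [0.234, -0.525, 0.219] pointing down, gripper open.
Joint ranges: [-171.53, 171.53], [-51.25, 118.39], [17.06, 147.69], [-65.23, 245.23], [0, 150.52], [-178.68, 178.68]. Speed limits (degrees/s): [147.25, 147.25, 172.46, 180, 180, 180].

## Interface

Orientations are given as [roll, pitch, yaw] about the fixed x, y, z axes, in that order (R = Rz(yaw) Ry(pitch) Rx(roll)).
In Python, from cell import readout, vision, finish_job gives the robot as it stands.
- The arm moves only by the tool drive_tool, never from a script. Its arguments are lists of equal length, an entry for each row: "twist": the turn, a rotation vector about the tool's x, y, z each as a share of 90 degrees, from -1 to 1, a list of three; "offset": the shift along the tool's x, y, z each as a share of 10 cm, from -1 to 1, a list of three; "grip": the closure, from -1 (fully open) to 1 (shut). In form: {"twist": [[rx, ry, rz], ...], "offset": [[dx, dy, dz], ...], "grip": [grip, ...]}. A call has exactly 8 rows; each row shifts and turns the commanded pose from where the row before left it, along the tool's axes as they then stand; what a row does not reach is not made up. A row lasts 1/12 s, in which the tool goes at most 41.7 mm and 7.16 degrees, less where a joint would pass 70% of its speed; a pose out of reach is approached as far as the arm can. A call with a number of a shift or a turn outside -1 to 1 is refused whole. A call with a gripper value outside its range is refused whole. The fingers move at their own pace and stop on an object; the grip force is fixed at half the most. Time passes only in rows, so rows that do not move let the fingers close, or fill a call up. It gives the time, the measured TCP pose, the force, the opening and the grip force at its end, in the units of the state.
- readout.get_obs(): the state, without advancing time (a new reading comes with each control period).
- vision.snapshot(name): name is "scene" or "top" or "wrist"; returns a dict with "pixels" (480x640x3 uint8, red, green, blue), "depth" (480x640 float32, m along the optical axis (not along the pixel's ray), 0 where there is no reading), "mtx" (3x3 intrinsics, pixels), "world_from_camera" (4x4, takes a point from camera to world coordinates). Camera axes: x right, y down, z forward; pixel columns grow to the right and rows downward; lengths in m; the calibration is good to about 2 mm. A picture is of the moment at which its call begins.
- finish_job(): hands the job in; it is judged then, once.
The state is a dict: "clock": time; "joint_pos": joint angles; "joint_vel": joint speeds; "tau": joint torques, N m; "position": TCP position; "eef_rot": TCP orientation; "ft_force": force on the tool from outside, world axes, zero at the start; "ft_torque": the same for the moment, N m; "finger_gap": finger opening in m; "grasp_force": force on a finger pad.
Only numpy, scipy, OpenCV 4.12 (cv2) and the standard library are available. Lean on these libraries where they do the work, as an engineer would, in place of code of your own. Each camera call takes 0.05 s, during which the arm holds its last target. There are 200 camera calls.

## Task

Lift the rectangular clock movement with the dial out of its holder without touching the dial, and show the dial to the inspection camera: right way up, centred on the line of sight, square to the lens and 12 cm in front of it. Finish with the gripper still holding the movement motionless in the air there; do not bump the camera or shift the other things on the bench.

Things in the scene. Friction and masses are not known exactly. Their poses are not given: they have to be found in the camera images.
- movement: rectangular brass clock movement, the one with a dial: 58 wide (y), 24 deep (x, plates at -12 to 12), 72 tall (z), 84 tall with the balance platform on top; 0.25 to 0.42 kg. Origin: centre of the underside; x points out of the dial, z up. It stands 12 above the bench on its holder's floor. Its sides (y = -29 and 29), flat over the full height, closed by dust covers, are where to grip. Sizes in mm
- dial: the white dial disc on the front plate of that movement, 44 mm across, 2.5 mm thick, fixed to it, hands 1.3 mm in front of it; origin at the centre of its rear face (movement frame x 12, y 0, z 42 mm), same axes. Not to be touched
- dial_centre (a point): the centre of the dial's front face: movement frame (14.5, 0, 42) mm; same axes as the movement
- back_centre (a point): the point straight behind it on the back of the movement: movement frame (-13.5, 0, 42) mm; same axes
- holder_a: the steel holder in which that movement stands loosely, fixed to the bench: base 58 (x) by 76 (y) mm, floor 12 mm above the bench; jaws before and behind it, 60 mm long, 26 mm apart, reach 24 mm above the bench; end stops 62 mm apart reach 20 mm; a clamp screw sticks out to -x. Origin: centre of its underside; the movement's dial faces its +x
- holder_b: an identical holder, with the bare movement
- holder_c: an identical holder, with the round movement
- camera: the inspection camera's stand, fixed: grey foot 160 (x) by 130 (y) by 18 mm; steel column 22 mm across, 390 mm tall. Origin: middle of the foot's front edge, on the bench; the camera looks to -x, the column stands 110 mm behind at +x. The head (black ring light 64 mm across, lens barrel, white body) sits before the column on a black carriage clamped at a height that varies by 80 mm
- lens (a point): the centre of the lens front in the middle of the ring light: 111 mm in front of the column's axis, 221 to 301 mm above the bench. Its x axis points backwards from the lens into the camera and 20 degrees upwards, y is level, z is up across the view: the camera looks along -x, that is 20 degrees down from level
- focus (a point): the point in the air where the camera is sharp: 120 mm out from the lens front along the line of sight, 224 mm in front of the column's axis, 180 to 260 mm above the bench; same axes as the lens. The dial is shown well when dial_centre is here with the movement's x, y and z axes along these
- bare_movement: a rectangular brass movement without a dial, 50 mm wide, 24 mm deep, 80 mm tall, in its own holder; origin at the centre of its underside, z up. Not to be disturbed
- round_movement: a round brass movement with a dial, 58 mm across, 22 mm deep, on a brass foot, 81 mm tall over its crown, in its own holder; origin at the centre of its underside, z up. Not to be disturbed
- jar: a small closed glass jar with a steel cap, 48 mm across, 80 mm tall; origin under its centre. Not to be disturbed
- basket: a small open steel cleaning basket, 48 mm across, 28 mm tall; origin under its centre. Not to be disturbed
- pocket_watch: a pocket watch lying dial up, 50 mm across, 14 mm thick, crown to its +x; origin under its centre. Not to be disturbed
- oil_pots: a black block with four lidded oil pots in a row, 50 x 105 mm, 29 mm tall; origin under its centre. Not to be disturbed
- loupe: a black eye loupe standing on its wide end, 34 mm across, 28 mm tall; origin under its centre. Not to be disturbed
- pillar_plate: a round brass plate with four pillars, lying, 64 mm across, 11 mm tall; origin under its centre. Not to be disturbed

How it is judged (in metres and radians):
On the way:
1. the movement is drawn up clear of its holder, in the gripper (z of movement in the frame of holder_a above 0.045 m and contact force between the fingers and movement above 2 N and contact force between movement and holder_a below 0.3 N), for 0.2 s.
At the end, for the whole second after the job is handed in: Held by the fingers in the air, clear of holder and camera and at rest: dial centre within 20 mm of the point 120 mm in front of the lens on its line of sight, dial facing the lens and movement upright in the view, each within 0.2 rad; underside over 90 mm above the bench (distance between dial_centre and focus below 0.02 m and angle between the x axis of movement and the x axis of focus, either way round below 0.2 rad and angle between the z axis of movement and the z axis of focus, either way round below 0.2 rad and x of back_centre in the frame of focus below 0 m and angle between movement's own z axis and vertical below 1 rad and height (world z) of movement above 0.09 m and contact force between the fingers and movement above 2 N and contact force between movement and holder_a below 0.3 N and contact force between movement and camera below 0.3 N and linear speed of movement below 0.02 m/s and angular speed of movement below 0.15 rad/s); the arm keeps its last pose, push and grip.
It fails at once if the fingers or anything else presses on the dial (contact force between dial and anything else above 1 N).
It fails at once if the inspection camera or its stand is bumped (contact force between camera and anything else above 3 N or distance of focus from where it was at the start of the episode above 0.01 m).
It fails at once if another movement is shifted, lifted or tipped (distance of any of bare_movement, round_movement from where it was at the start of the episode above 0.02 m or angle between any of bare_movement, round_movement's own z axis and vertical above 0.3 rad).
It fails at once if another thing on the bench is shifted (distance of any of jar, basket, pocket_watch, oil_pots, loupe, pillar_plate from where it was at the start of the episode above 0.03 m).
It also fails if it takes over 32 s, if anything falls off the work surface, if the arm or the gripper's body presses on something with over 40 N, if the wrist force passes 120 N, or if a joint passes its speed limit or range.

## Working session

There is one attempt and no reset: what is moved stays moved. The work goes in short steps, Python scripts to look and compute and a tool call to move; the robot and the scene stay as the last step left them, time stands still between calls to the robot, and variables do not carry over. Pictures are saved under pics/ and viewed, at most 10 in all, crops included, and the job is handed in when it is done.

Besides the shell and the picture viewer there is one more tool, called after "Call:" by a JSON object that holds its "method" and its "body". drive_tool: Moves the arm, as the interface text tells. Its arguments: {"type":"object","properties":{"twist":{"type":"array","items":{"type":"array","items":{"type":"number","minimum":-1,"maximum":1}}},"offset":{"type":"array","items":{"type":"array","items":{"type":"number","minimum":-1,"maximum":1}}},"grip":{"type":"array","items":{"type":"number"}}},"required":["twist","offset","grip"]}

```bash
mkdir -p pics; ls
python3 - <<'E'
from cell import readout, vision
import cv2, numpy as np
print(readout.get_obs())
for n in ("scene","top"):
    s=vision.snapshot(n); cv2.imwrite(f"pics/{n}1.png",s["pixels"][:,:,::-1]); np.savez(f"{n}1.npz",**s)
    print(s["mtx"],s["world_from_camera"])
E
```

```text
pics
{'clock': 0.0, 'joint_pos': array([-7.77665702e+01,  1.04005510e+01,  9.21302432e+01,  1.45950309e-03,
        7.75679818e+01, -1.18204063e+01]), 'joint_vel': array([ 0.01906364,  0.01532025, -0.11721671, -0.05215228,  0.0005629 ,
        0.07527792]), 'tau': array([ 1.10737470e-03, -4.44865680e+01, -3.51334584e+01, -7.17847934e-05,
        9.05827823e-03, -3.33964429e-06]), 'position': array([ 0.23426687, -0.5245002 ,  0.21780927]), 'eef_rot': array([-1.79903610e+02, -2.16282669e-02,  2.40535025e+01]), 'ft_force': array([ 0.17449923, -0.18605857, -0.17787865]), 'ft_torque': array([0.01082131, 0.00431869, 0.01043558]), 'grasp_force': 0.0, 'finger_gap': 0.08518697435473774}
[[466.54147769   0.         319.54064939]
 [  0.         466.54147769 241.51981081]
 [  0.           0.           1.        ]] [[ 0.88205977  0.3807999  -0.27742025  0.81042473]
 [ 0.47112412 -0.71735019  0.51327455 -0.50995872]
 [-0.00355257 -0.5834382  -0.81214977  0.88105756]
 [ 0.          0.          0.          1.        ]]
[[521.09074358   0.         327.63405987]
 [  0.         521.09074358 241.96854791]
 [  0.           0.           1.        ]] [[ 0.01521342 -0.99134675  0.13038473  0.40258017]
 [-0.99987728 -0.01557097 -0.00172315 -0.04260936]
 [ 0.00373845 -0.13034251 -0.99146198  1.26288093]
 [ 0.          0.          0.          1.        ]]
```

View pics/scene1.png

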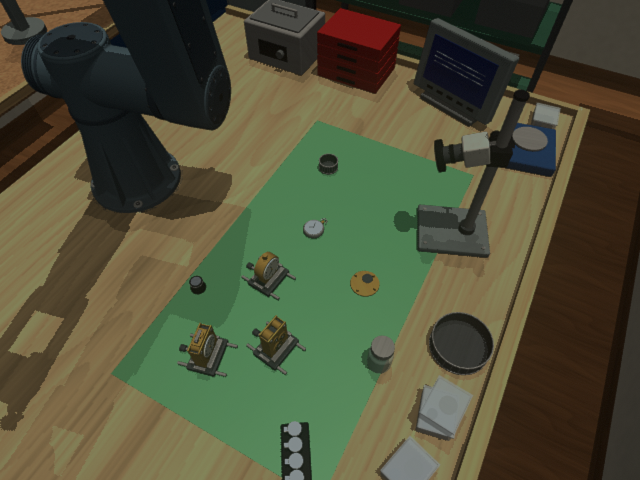

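View pics/top1.png

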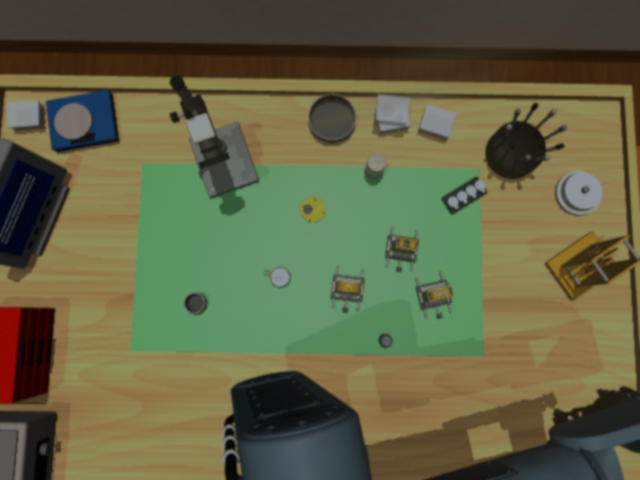

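The scene view shows the round movement at (266,268) and two rectangular ones at (205,345) and (277,338). The camera head is at (460,150). I'll enlarge the crops to tell the rectangular ones apart.

Run:
```python
import cv2, numpy as np
a=cv2.imread("pics/scene1.png");b=cv2.imread("pics/top1.png")
f=lambda im,x,y,w,h,k:cv2.resize(im[y:y+h,x:x+w],None,fx=k,fy=k,interpolation=cv2.INTER_CUBIC)
c=np.vstack([np.hstack([f(a,170,305,80,60+15,5),f(a,240,305,80,75,5)])[:300],np.hstack([f(b,375,225,80,60,5),f(b,410,270,80,60,5)])])
cv2.imwrite("pics/crop1.png",c[:600])
cv2.imwrite("pics/crop2.png",np.vstack([f(a,400,80,160,90,5)[:450]]))
```

```text
(no output)
```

View pics/crop1.png

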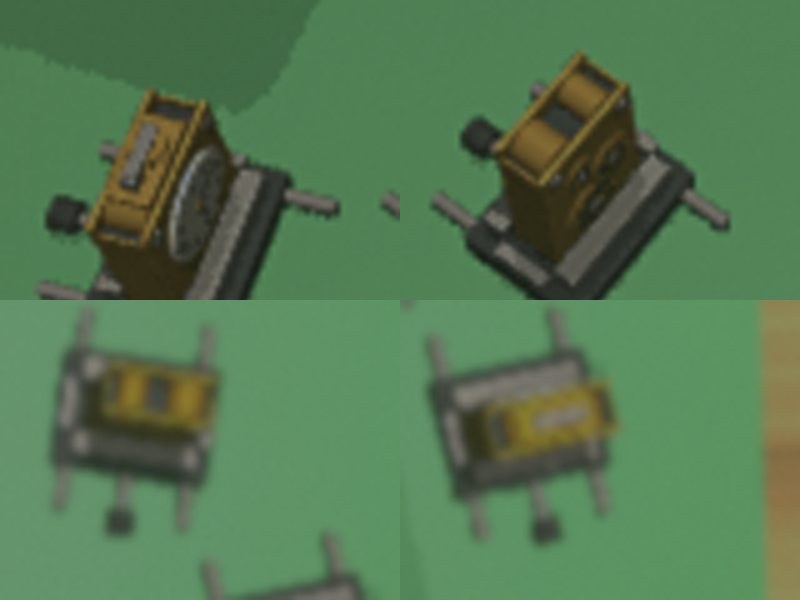

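View pics/crop2.png

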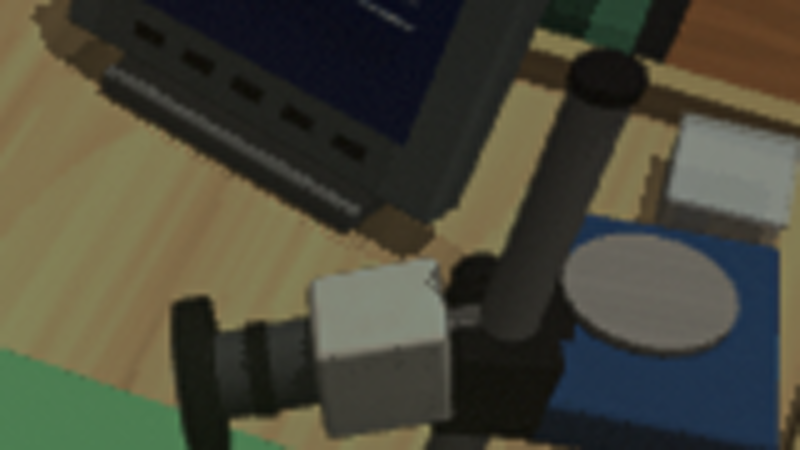

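Crop 1 shows the dialled movement on the left of the scene crop, at scene pixel (205,340) and top pixel (437,294), with its dial facing about +x. Crop 2 shows the head: ring at about (438,154), body at (475,150), column top at (521,95). Next I'll fit poses from the depth data.

```bash
cat > h.py <<'E'
import numpy as np, cv2
def cloud(s):
    d=s["depth"]; K=s["mtx"]; v,u=np.indices(d.shape)
    p=np.stack([(u-K[0,2])*d/K[0,0],(v-K[1,2])*d/K[1,1],d],-1)
    T=s["world_from_camera"]; w=p@T[:3,:3].T+T[:3,3]; w[d==0]=np.nan
    return w
def rect(P): 
    c,(a,b),t=cv2.minAreaRect(P.astype(np.float32)*1000); return np.round(c,1),round(a,1),round(b,1),round(t,1)
E
python3 - <<'E'
from h import *
for n in("top","scene"):
    s=np.load(n+"1.npz"); w=cloud(s)
    im=s["pixels"].astype(int)
    r=dict(top=(slice(260,330),slice(405,470)),scene=(slice(315,385),slice(170,240)))[n]
    P=w[r].reshape(-1,3); C=im[r].reshape(-1,3); P0=P
    print(n,"bench",np.nanmedian(P[P[:,2]<.006],0)[2])
    ok=(P[:,2]>.07); P=P[ok]; print("zmax",np.percentile(P[:,2],[5,50,99]))
    print("mov",rect(P[:,:2]),len(P)); 
    h=P0[(P0[:,2]>.017)&(P0[:,2]<.03)]; print("jaws",rect(h[:,:2]),len(h), np.median(h[:,2]))
    r=dict(top=(slice(60,240),slice(140,280)),scene=(slice(80,270),slice(400,540)))[n]
    P=w[r].reshape(-1,3); 
    f=P[(P[:,2]>.012)&(P[:,2]<.022)&(P[:,0]<.78)]; print("foot",rect(f[:,:2]),len(f),np.median(f[:,2]), f.min(0),f.max(0))
    q=P[(P[:,2]>.17)&(P[:,2]<.40)]
    for z in np.arange(.1,.42,.02):
        k=P[(P[:,2]>z)&(P[:,2]<z+.02)&(P[:,1]>-.0)]; 
        if len(k)>3: print(round(z,2),len(k),np.round(np.median(k,0),3),k.min(0).round(3),k.max(0).round(3))
E
```

```text
top bench 0.00043492007190348847
zmax [0.07240382 0.08400157 0.09792037]
mov (array([ 446.8, -299.6]), 27.3, 58.9, 14.1) 296
jaws (array([ 447.6, -296.2]), 50.2, 67.2, 14.4) 229 0.023334473103511222
foot (array([748.9, 207.7]), 114.9, 130.1, 21.2) 1524 0.01789637642192332 [0.67417639 0.12870864 0.01201798] [0.77999089 0.28753664 0.02199334]
0.1 4 [0.793 0.218 0.105] [0.792 0.217 0.102] [0.798 0.219 0.111]
0.24 305 [0.711 0.189 0.255] [0.681 0.157 0.24 ] [0.821 0.269 0.26 ]
0.26 839 [0.742 0.205 0.271] [0.682 0.166 0.26 ] [0.823 0.275 0.28 ]
0.28 529 [0.766 0.216 0.284] [0.728 0.185 0.28 ] [0.818 0.251 0.3  ]
0.3 52 [0.791 0.221 0.311] [0.787 0.215 0.3  ] [0.805 0.235 0.32 ]
0.32 58 [0.79  0.221 0.329] [0.787 0.216 0.32 ] [0.803 0.235 0.339]
0.34 64 [0.79  0.221 0.35 ] [0.786 0.215 0.34 ] [0.804 0.235 0.36 ]
0.36 66 [0.79 0.22 0.37] [0.787 0.215 0.36 ] [0.804 0.235 0.38 ]
0.38 178 [0.797 0.226 0.39 ] [0.786 0.214 0.38 ] [0.811 0.241 0.394]
scene bench 0.0016857799768841275
zmax [0.07234086 0.0843114  0.09861916]
mov (array([ 446.3, -300.9]), 27.5, 59.1, 14.3) 511
jaws (array([ 448. , 
[... 523 characters left out ...]
 0.225 0.199]
0.2 93 [0.798 0.217 0.21 ] [0.712 0.165 0.2  ] [0.809 0.226 0.22 ]
0.22 114 [0.721 0.18  0.231] [0.703 0.157 0.22 ] [0.809 0.224 0.24 ]
0.24 633 [0.744 0.187 0.252] [0.69  0.155 0.24 ] [0.823 0.217 0.26 ]
0.26 909 [0.759 0.197 0.27 ] [0.682 0.162 0.26 ] [0.823 0.272 0.28 ]
0.28 563 [0.772 0.214 0.285] [0.736 0.185 0.28 ] [0.819 0.241 0.3  ]
0.3 119 [0.798 0.217 0.311] [0.787 0.213 0.3  ] [0.809 0.225 0.32 ]
0.32 119 [0.798 0.217 0.331] [0.787 0.213 0.32 ] [0.809 0.227 0.34 ]
0.34 130 [0.798 0.217 0.35 ] [0.787 0.212 0.34 ] [0.809 0.227 0.36 ]
0.36 138 [0.798 0.217 0.37 ] [0.787 0.213 0.36 ] [0.809 0.227 0.379]
0.38 188 [0.798 0.221 0.39 ] [0.786 0.212 0.38 ] [0.81  0.238 0.393]
```

Run:
```python
from h import *
yaw=np.radians(21.2); ax=np.array([np.cos(yaw),np.sin(yaw)]); la=np.array([-ax[1],ax[0]]); col=np.array([.797,.2265])
for n in("top","scene"):
    s=np.load(n+"1.npz"); w=cloud(s)
    r=dict(top=(slice(60,240),slice(140,280)),scene=(slice(80,270),slice(400,540)))[n]
    P=w[r].reshape(-1,3); P=P[(P[:,2]>.17)&(np.linalg.norm(P[:,:2]-col,axis=1)<.15)]
    S=(P[:,:2]-col)@ax; L=(P[:,:2]-col)@la; Z=P[:,2]
    print(n)
    for a in np.arange(-.13,.0,.01):
        m=(S>a)&(S<a+.01)
        if m.sum()>3: print(round(a,3),m.sum(),"z",np.percentile(Z[m],[2,98]).round(3),"lat",np.percentile(L[m],[2,98]).round(4))
    m=(S>-.07)&(S<-.04)&(Z>.26); pc=np.cov(np.c_[P[m,0],P[m,1]].T)
    f=w[r].reshape(-1,3); f=f[(f[:,2]>.012)&(f[:,2]<.022)&(np.linalg.norm(f[:,:2]-col,axis=1)<.16)]
    print("foot",rect(f[:,:2]), "front s",np.percentile((f[:,:2]-col)@ax,1),"lat",np.percentile((f[:,:2]-col)@la,[.5,99.5]))
    # bare movement & round
    if n=="top":
        for rr in ((slice(215,280),slice(375,430)),(slice(260,320),slice(320,375))):
            Q=w[rr].reshape(-1,3); Q=Q[Q[:,2]>.06]; print("other",rect(Q[:,:2]),Q[:,2].max())
```

```text
top
-0.12 140 z [0.245 0.27 ] lat [-0.0289  0.0256]
-0.11 105 z [0.24  0.269] lat [-0.0312  0.0289]
-0.1 94 z [0.243 0.263] lat [-0.0191  0.0147]
-0.09 98 z [0.247 0.266] lat [-0.0175  0.0161]
-0.08 94 z [0.249 0.269] lat [-0.0172  0.0159]
-0.07 167 z [0.257 0.28 ] lat [-0.0223  0.0203]
-0.06 139 z [0.244 0.283] lat [-0.0233  0.0214]
-0.05 144 z [0.253 0.288] lat [-0.0232  0.0213]
-0.04 139 z [0.256 0.291] lat [-0.0233  0.0213]
-0.03 77 z [0.259 0.292] lat [-0.0233  0.0213]
-0.02 147 z [0.269 0.389] lat [-0.0221  0.0204]
-0.01 483 z [0.258 0.391] lat [-0.0214  0.0461]
foot (array([818.8, 225.9]), 276.0, 151.4, 11.9) front s -0.10759549638797786 lat [-0.08939816  0.06388707]
other (array([ 556.5, -223.5]), 50.1, 26.1, 83.5) 0.09945829596106637
other (array([459.4, -93.4]), 55.7, 25.6, 86.9) 0.09629780738962967
scene
-0.12 123 z [0.243 0.27 ] lat [-0.03    0.0138]
-0.11 139 z [0.225 0.27 ] lat [-0.0331  0.0173]
-0.1 124 z [0.224 0.262] lat [-0.0321  0.0056]
-0.09 109 z [0.234 0.266] lat [-0.0198  0.0091]
-0.08 107 z [0.241 0.269] lat [-0.019   0.0087]
-0.07 177 z [0.246 0.28 ] lat [-0.0246  0.0178]
-0.06 184 z [0.237 0.284] lat [-0.0261  0.0186]
-0.05 198 z [0.24  0.287] lat [-0.0254  0.0192]
-0.04 197 z [0.243 0.29 ] lat [-0.0255  0.0176]
-0.03 136 z [0.246 0.291] lat [-0.0259  0.0148]
-0.02 235 z [0.196 0.391] lat [-0.0245  0.0176]
-0.01 739 z [0.178 0.392] lat [-0.0236  0.0414]
foot (array([819.8, 224.5]), 275.0, 148.8, 13.3) front s -0.10838413565548646 lat [-0.07254093  0.06168118]
```

Call:
{"method": "drive_tool", "body": {"twist": [[0,0,0.05],[0,0,0.05],[0,0,0.01],[0,0,0],[0,0,0],[0,0,0],[0,0,0],[0,0,0]], "offset": [[0.3,0,0],[0.3,0,0],[0.3,0,0],[0.3,-0.1,0],[0.3,-0.2,0],[0.3,-0.3,0],[0.3,-0.3,0],[0.3,-0.3,0]], "grip": [-1,-1,-1,-1,-1,-1,-1,-1]}}

```text
clock: 0.77
position: [0.4345, -0.342, 0.2181]
eef_rot: [-179.9, 0.0, 14.1]
ft_force: [0.6, -0.3, 0.6]
finger_gap: 0.0853
grasp_force: 0.0
```

Call:
{"method": "drive_tool", "body": {"twist": [[0,0,0],[0,0,0],[0,0,0],[0,0,0],[0,0,0],[0,0,0],[0,0,0],[0,0,0]], "offset": [[0.1,-0.2,0],[0.1,-0.18,0],[0,0,0.15],[0,0,0.15],[0,0,0.1],[0,0,0],[0,0,0],[0,0,0]], "grip": [-1,-1,-1,-1,-1,-1,-1,-1]}}

```text
clock: 1.43
position: [0.4441, -0.3028, 0.1792]
eef_rot: [180.0, -0.0, 14.1]
ft_force: [0.7, 0.3, 0.5]
finger_gap: 0.0851
grasp_force: 0.0
```

Run:
```python
from h import *
from cell import vision, readout
print(readout.get_obs()["position"])
s=vision.snapshot("wrist"); cv2.imwrite("pics/w1.png",s["pixels"][:,:,::-1]); w=cloud(s)
P=w.reshape(-1,3); m=(P[:,2]>.074)&(P[:,2]<.1)&(np.linalg.norm(P[:,:2]-[.445,-.3],axis=1)<.05); print(m.sum(),rect(P[m,:2]), P[m].min(0),P[m].max(0))
m=(P[:,2]>.08)&m; print(rect(P[m,:2]))
```

```text
[ 0.44414487 -0.30279527  0.17917987]
2134 (array([ 445.3, -300.6]), 26.6, 58.2, 13.0) [ 0.42651846 -0.33143038  0.07400649] [ 0.46305877 -0.27051934  0.09591779]
(array([ 444.2, -300.7]), 24.7, 57.5, 13.8)
```

View pics/w1.png

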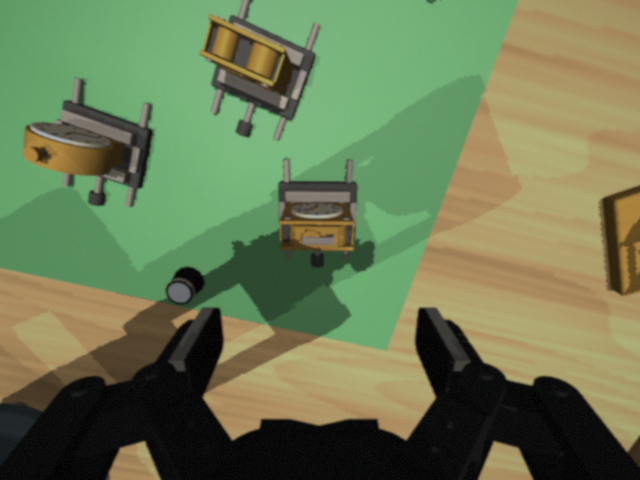

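The wrist view shows the dialled movement at (317,225), between the fingers and square to them. Only 2 mm of sideways correction is needed, so I'll descend and grip.

Call:
{"method": "drive_tool", "body": {"twist": [[0,0,0],[0,0,0],[0,0,0],[0,0,0],[0,0,0],[0,0,0],[0,0,0],[0,0,0]], "offset": [[0.01,-0.02,0.2],[0,0,0.2],[0,0,0.2],[0,0,0.2],[0,0,0.2],[0,0,0.17],[0,0,0.1],[0,0,0]], "grip": [-1,-1,-1,-1,-1,-1,-1,-1]}}

```text
clock: 2.15
position: [0.4435, -0.2993, 0.05]
eef_rot: [-179.8, 0.1, 14.1]
ft_force: [0.6, -0.7, 0.7]
finger_gap: 0.0852
grasp_force: 0.0
```

Call:
{"method": "drive_tool", "body": {"twist": [[0,0,0],[0,0,0],[0,0,0],[0,0,0],[0,0,0],[0,0,0],[0,0,0],[0,0,0]], "offset": [[0,0,0],[0,0,0],[0,0,0],[0,0,0],[0,0,0],[0,0,0],[0,0,0],[0,0,0]], "grip": [0,1,1,1,1,1,1,1]}}

```text
clock: 2.82
position: [0.4455, -0.3008, 0.0535]
eef_rot: [179.9, -0.1, 14.2]
ft_force: [0.1, 2.2, 6.0]
finger_gap: 0.0566
grasp_force: 64.9
```

Call:
{"method": "drive_tool", "body": {"twist": [[0,0,0],[0,0,0],[0,0,0],[0,0,0],[0,0,0],[0,0,0],[0,0,0],[0,0,0]], "offset": [[0,0,-0.05],[0,0,-0.1],[0,0,-0.1],[0,0,-0.15],[0,0,-0.2],[0,0,-0.2],[0,0,-0.2],[0,0,-0.2]], "grip": [1,1,1,1,1,1,1,1]}}

```text
clock: 3.48
position: [0.4444, -0.2999, 0.1736]
eef_rot: [180.0, -0.0, 14.2]
ft_force: [0.6, -0.3, -3.8]
finger_gap: 0.0563
grasp_force: 65.0
```

Call:
{"method": "drive_tool", "body": {"twist": [[0,0,0],[0,0,0],[0,0,0],[0,0,0],[0,0,0],[0,0,0],[0,0,0],[0,0,0]], "offset": [[0,0,-0.15],[0,0,-0.1],[0,0,0],[0,0,0],[0,0,0],[0,0,0],[0,0,0],[0,0,0]], "grip": [1,1,1,1,1,1,1,1]}}

```text
clock: 4.15
position: [0.4442, -0.2997, 0.1957]
eef_rot: [-179.9, 0.0, 14.2]
ft_force: [-0.0, -0.2, -4.1]
finger_gap: 0.0566
grasp_force: 65.1
```

```bash
cat >> h.py <<'E'
from scipy.spatial.transform import Rotation as R
def togo(goal_dial, d=np.array([.0145,0,-.002]), yaw=21.2,pitch=-20):
    # d: dial_centre - TCP in movement axes
    from cell import readout
    o=readout.get_obs(); Rt=R.from_euler("xyz",o["eef_rot"],degrees=True)
    Rm=R.from_euler("xyz",[0,pitch,yaw],degrees=True); Rg=Rm*R.from_euler("x",180,degrees=True)
    t=goal_dial-Rm.apply(d)
    print("tcp",o["position"],"target",t.round(4),"grip",o["grasp_force"],o["finger_gap"])
    print("offset units (current tool axes)",(Rt.inv().apply(t-o["position"])*10).round(3),"twist units",((Rt.inv()*Rg).as_rotvec(degrees=True)/90).round(3))
E
python3 - <<'E'
from h import *
from cell import vision
togo(np.array([.5887,.1441,.199]))
s=vision.snapshot("scene"); cv2.imwrite("pics/s2.png",cv2.resize(s["pixels"][220:400,140:340,::-1],None,fx=3,fy=3,interpolation=2))
E
```

```text
tcp [ 0.4441653  -0.29966761  0.19573672] target [0.5754 0.1389 0.1959] grip 65.14598965644836 0.056626718405725494
offset units (current tool axes) [ 2.345e+00 -3.932e+00  2.000e-03] twist units [ 0.013  0.222 -0.078]
```

View pics/s2.png

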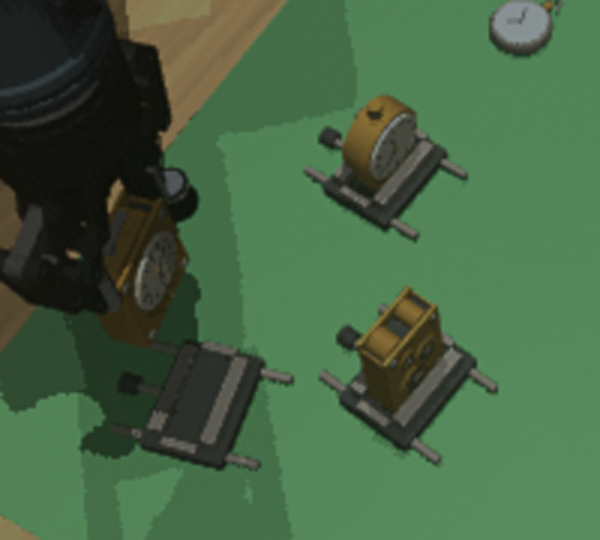

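The movement is out of the holder (empty holder at (205,400) in the crop), upright in the fingers with the dial untouched. Next I carry it across.

Call:
{"method": "drive_tool", "body": {"twist": [[0,0,0],[0,0,0],[0,0,0],[0,0,0],[0,0,0],[0,0,0],[0,0,0],[0,0,0]], "offset": [[0.06,-0.1,0],[0.12,-0.2,0],[0.15,-0.25,0],[0.15,-0.25,0],[0.15,-0.25,0],[0.15,-0.25,0],[0.15,-0.25,0],[0.15,-0.25,0]], "grip": [1,1,1,1,1,1,1,1]}}

```text
clock: 4.87
position: [0.5053, -0.0969, 0.1967]
eef_rot: [-180.0, -0.0, 14.2]
ft_force: [0.7, -0.3, -2.9]
finger_gap: 0.0566
grasp_force: 65.0
```

Call:
{"method": "drive_tool", "body": {"twist": [[0,0,0],[0,0,0],[0,0,0],[0,0,0],[0,0,0],[0,0,0],[0,0,0],[0,0,0]], "offset": [[0.15,-0.25,0],[0.15,-0.25,0],[0.15,-0.25,0],[0.15,-0.25,0],[0.15,-0.25,0],[0.12,-0.25,0],[0.06,-0.2,0],[0.04,-0.1,0]], "grip": [1,1,1,1,1,1,1,1]}}

```text
clock: 5.53
position: [0.5547, 0.1025, 0.1964]
eef_rot: [-179.9, 0.0, 14.3]
ft_force: [0.2, 0.4, -3.4]
finger_gap: 0.0565
grasp_force: 65.1
```

Call:
{"method": "drive_tool", "body": {"twist": [[0,0.03,-0.02],[0,0.04,-0.02],[0,0.04,-0.02],[0,0.04,-0.02],[0,0.04,0],[0,0.03,0],[0,0,0],[0,0,0]], "offset": [[0,0,0],[0,0,0],[0,0,0],[0,0,0],[0,0,0],[0,0,0],[0,0,0],[0,0,0]], "grip": [1,1,1,1,1,1,1,1]}}

```text
clock: 6.2
position: [0.5545, 0.0987, 0.1965]
eef_rot: [179.2, -19.7, 21.5]
ft_force: [-0.6, 0.1, -3.1]
finger_gap: 0.0566
grasp_force: 65.2
```

Run:
```python
from h import *
togo(np.array([.5887,.1441,.199]))
```

```text
tcp [0.55448567 0.09874073 0.19653275] target [0.5754 0.1389 0.1959] grip 65.16725420951843 0.056591170121148546
offset units (current tool axes) [ 0.32  -0.299  0.116] twist units [0.008 0.004 0.003]
```

Call:
{"method": "drive_tool", "body": {"twist": [[0.01,0,0],[0,0,0],[0,0,0],[0,0,0],[0,0,0],[0,0,0],[0,0,0],[0,0,0]], "offset": [[0.06,-0.06,0.02],[0.08,-0.07,0.03],[0.08,-0.07,0.03],[0.06,-0.06,0.02],[0.04,-0.04,0.02],[0,0,0],[0,0,0],[0,0,0]], "grip": [1,1,1,1,1,1,1,1]}}

```text
clock: 6.87
position: [0.5759, 0.1396, 0.1959]
eef_rot: [-179.9, -19.7, 21.6]
ft_force: [-0.2, -0.3, -3.3]
finger_gap: 0.0564
grasp_force: 65.1
```

Run:
```python
from h import *
from cell import vision
togo(np.array([.5887,.1441,.199]))
for n in ("scene","top"):
    s=vision.snapshot(n); w=cloud(s); P=w.reshape(-1,3); C=s["pixels"].reshape(-1,3).astype(int)
    white=(C.min(1)>90)&(np.ptp(C,axis=1)<40)&(np.linalg.norm(P-[.5887,.1441,.199],axis=1)<.03)
    print(n,white.sum(),np.median(P[white],0) if white.any() else 0)
    if white.sum()>20:
        q=P[white]; q0=q.mean(0); print("mid",((q.max(0)+q.min(0))/2).round(4),"normal",np.linalg.svd(q-q0)[2][2])
    x,y=dict(scene=(280,60),top=(120,60))[n]
    cv2.imwrite(f"pics/{n}3.png",cv2.resize(s["pixels"][y:y+180,x:x+240,::-1],None,fx=3,fy=3,interpolation=2))
print("want normal",R.from_euler("xyz",[0,-20,21.2],degrees=True).apply([1,0,0]))
```

```text
tcp [0.57585148 0.13960731 0.195871  ] target [0.5754 0.1389 0.1959] grip 65.10783433914185 0.05642561694017417
offset units (current tool axes) [-0.007  0.005 -0.003] twist units [-0.002  0.003  0.004]
scene 16 [0.58526544 0.13246263 0.21892265]
top 8 [0.59542134 0.13506247 0.19437031]
want normal [0.8760978  0.33981594 0.34202014]
```

View pics/scene3.png

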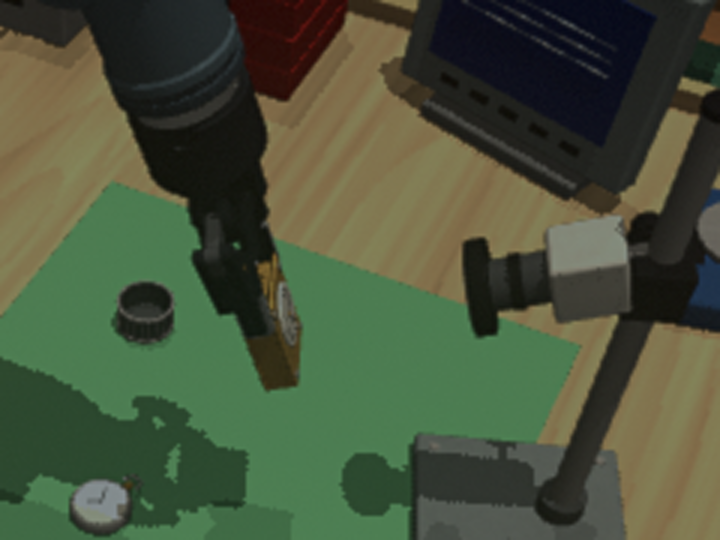

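The dial is at crop (287,310), full pixel (376,163), and faces the lens at crop (480,285). Before handing in I'll check its 3D position.

Run:
```python
from h import *
from cell import vision, readout
s=vision.snapshot("scene"); w=cloud(s)
Rm=R.from_euler("xyz",[0,-20,21.2],degrees=True)
for u,v in((375,163),(376,163),(376,165),(375,161),(376,157),(377,172)): print(w[v,u].round(4), Rm.inv().apply(w[v,u]-[.5887,.1441,.199]).round(4))
o=readout.get_obs(); print(abs(o["joint_vel"]).max(),o["grasp_force"])
```

```text
[0.5869 0.1418 0.2063] [ 0.0001 -0.0015  0.0077]
[0.5883 0.1439 0.2051] [ 0.0017 -0.      0.0059]
[0.5895 0.1419 0.2018] [ 0.0009 -0.0024  0.0026]
[0.5854 0.1445 0.2089] [0.0006 0.0016 0.0103]
[0.5811 0.1602 0.2045] [0.0007 0.0178 0.0056]
[0.5961 0.1347 0.1913] [ 0.0006 -0.0115 -0.0084]
0.1520617613508268 65.1080846786499
```

The dial face lies in the focus plane to within 2 mm (local x ≈ 0–1.7 mm), and the arm is at rest, so I'm handing it in.

```bash
python3 -c "
from cell import finish_job
print(finish_job())"
```

```text
the job is handed in; nothing more can be done
None
```

I handed the job in with the movement held still in front of the inspection camera, its dial within about 2 mm of the focus plane by my measurements; the hand-in gave no verdict.

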